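# Turn out the chocolates

### The job

One of the two white moulds on the table holds three chocolate bars, the other is empty. Take the filled mould by its steel bar, turn it over gently and lay it face-down on the marble board, then rap it there - raise its bar end three or four centimetres and let it drop, again if need be - until all three chocolates have come loose under it. Lift the mould off so that the chocolates stay on the board base-down, and lay the mould flat back on the cork mat it came from, either way up; leave the empty mould and the tableware alone and do not touch the chocolates with the gripper.

Things in the scene. Friction and masses are not known exactly. Their poses are not given: they have to be found in the camera images.
- mould_centre (a point): Centre (half-way up) of the FILLED mould: white block, 116 (y) x 34 mm (z), reaching 50 mm from here to the bar side (-x) and 63 mm to the far end (+x), which is a half-round nose (radius 17 mm) to roll it over on; 0.33 kg. z points out of the pocket mouths (up at the start). Three pockets, 58 x 26 x 28 mm deep, 36 mm apart along y. Letting its bar end fall freely from 35 mm when inverted is a good rap; it usually takes two.
- mould_grip (a point): Middle of the filled mould's steel bar: round, 14 mm thick, 88 mm long, along the mould's y, 95 mm from that centre point on the -x side, at mid-height (17 mm above the support either way up); 38 mm free between bar and block. The bar turns freely in two side arms, so a mould lifted by it swings until the far end hangs 158 mm below the bar. Orientation: the bar's, which turns apart from the mould.
- spare_centre (a point): Centre (half-way up) of the EMPTY mould, same shape, on the other cork mat; leave it alone.
- board: White marble serving board, fixed, 250 (x) x 180 (y) x 15 mm; origin at the centre of its underside, on the table, so its top is 15 mm above the origin.
- mat: Cork mat on which the filled mould starts and must end, fixed, 190 (x) x 160 (y) x 6 mm; origin at the centre of its underside, on the table.
- tumbler: Drinking glass, 68 mm wide, 100 mm tall, bystander; origin at the centre of its underside.
- vase: Green glass bottle, 64 mm wide, 160 mm tall, bystander; origin at the centre of its underside.
- sugar: White bowl, 90 mm wide, 50 mm tall, bystander; origin at the centre of its underside.
- choc1_centre (a point): Centre (half-way up) of chocolate bar 1: brown, base 56 x 24 mm, 16 mm tall, 25 g, long side along the mould's x. z axis points from dome to base: up at the start, down when it stands base-down. Springy nubs hold it in its pocket (3 mm behind the mould's centre along the mould's z) until rapped; loose under the inverted mould it is 9 mm beyond that centre, 8 mm above the board's top.
- choc2_centre (a point): Centre (half-way up) of chocolate bar 2: brown, base 56 x 24 mm, 16 mm tall, 25 g, long side along the mould's x. z axis points from dome to base: up at the start, down when it stands base-down. Springy nubs hold it in its pocket (3 mm behind the mould's centre along the mould's z) until rapped; loose under the inverted mould it is 9 mm beyond that centre, 8 mm above the board's top.
- choc3_centre (a point): Centre (half-way up) of chocolate bar 3: brown, base 56 x 24 mm, 16 mm tall, 25 g, long side along the mould's x. z axis points from dome to base: up at the start, down when it stands base-down. Springy nubs hold it in its pocket (3 mm behind the mould's centre along the mould's z) until rapped; loose under the inverted mould it is 9 mm beyond that centre, 8 mm above the board's top.
Mind the look-alikes: they are no part of the job. What is shaped like the mat but blue or turquoise is not meant.

How it is judged (in metres and radians):
On the way, in this order (a step that is already met when the one before it is completed fails the run):
1. the filled mould is lifted off its mat with the chocolates in it (height (world z) of mould_centre above 0.06 m and horizontal distance between mould_centre and mat above 0.05 m and distance between each of choc1_centre, choc2_centre, choc3_centre and mould_centre below 0.06 m), for 0.05 s.
2. it lies face-down, flat on the board, laid so gently that a chocolate is still stuck (angle between mould_centre's own z axis and vertical above 3.08 rad and z of mould_centre in the frame of board below 0.036 m and x of mould_centre in the frame of board between -0.125 and 0.125 m and y of mould_centre in the frame of board between -0.1 and 0.1 m and distance between each of choc1_centre, choc2_centre, choc3_centre and mould_centre below 0.06 m and z of any of choc1_centre, choc2_centre, choc3_centre in the frame of board above 0.029 m), for 0.1 s.
3. its bar end is raised 15 mm or more, still face-down over the board (x of mould_centre in the frame of board between -0.125 and 0.125 m and y of mould_centre in the frame of board between -0.1 and 0.1 m and z of mould_grip in the frame of board above 0.047 m and angle between mould_centre's own z axis and vertical between 2 and 3.03 rad), for 0.03 s.
4. it is flat again and all three chocolates lie loose on the board under it (angle between mould_centre's own z axis and vertical above 3.08 rad and z of mould_centre in the frame of board below 0.036 m and x of mould_centre in the frame of board between -0.125 and 0.125 m and y of mould_centre in the frame of board between -0.1 and 0.1 m and distance between each of choc1_centre, choc2_centre, choc3_centre and mould_centre below 0.06 m and z of each of choc1_centre, choc2_centre, choc3_centre in the frame of board below 0.027 m), for 0.1 s.
At the end, for the whole second after the job is handed in: The three chocolates lie at rest and base-down on the marble board, their centres at least 5 mm inside its edges; the mould lies flat and at rest on its own cork mat, either way up, its centre within 50 mm of the mat's centre along each of the mat's sides (x of choc1_centre in the frame of board between -0.12 and 0.12 m and y of choc1_centre in the frame of board between -0.085 and 0.085 m and z of each of choc1_centre, choc2_centre, choc3_centre in the frame of board below 0.028 m and angle between each of choc1_centre, choc2_centre, choc3_centre's own z axis and vertical above 2.95 rad and x of choc2_centre in the frame of board between -0.12 and 0.12 m and y of choc2_centre in the frame of board between -0.085 and 0.085 m and x of choc3_centre in the frame of board between -0.12 and 0.12 m and y of choc3_centre in the frame of board between -0.085 and 0.085 m and x of mould_centre in the frame of mat between -0.05 and 0.05 m and y of mould_centre in the frame of mat between -0.05 and 0.05 m and z of mould_centre in the frame of mat below 0.03 m and (angle between mould_centre's own z axis and vertical below 0.1 rad or angle between mould_centre's own z axis and vertical above 3.04 rad)); the robot touches nothing.
It fails at once if the empty mould is moved by more than 20 mm (distance of spare_centre from where it was at the start of the episode above 0.02 m).
It fails at once if a glass, bottle or bowl is moved by more than 20 mm (distance of any of tumbler, vase, sugar from where it was at the start of the episode above 0.02 m).
It fails at once if the gripper presses on a chocolate (contact force between the fingers and choc1 above 0.5 N or contact force between the fingers and choc2 above 0.5 N or contact force between the fingers and choc3 above 0.5 N).
It also fails if it takes over 72 s, if anything falls off the work surface, if the arm or the gripper's body presses on something with over 40 N, if the wrist force passes 120 N, or if a joint passes its speed limit or range.

### The arm

A 7-joint arm with a two-finger parallel gripper is mounted at the origin on the work surface. World frame = base frame: x ahead of the robot, y to its left, z up, the work surface at z = 0. Lengths are in mm, angles in degrees, forces in N, time in s.
With the tool pointing down it reaches from about 350 to 900 mm from the base axis. Payload 8.1 kg.
Tool frame: the origin (TCP) lies at the very end of the fingers, on their centre line; the grasp point (between the pads) lies 19 mm behind it; x points along the fingers, y is the direction in which the jaws open and shut, and the axes are right-handed (so a half turn about x gives the same grasp; the last joint's range is limited). The gripper opens to 92 mm and grips with 3 to 60 N. Pads are 19 mm wide; open, the fingers measure 130 mm over their backs; the gripper's body (75 mm by 190 mm) begins 47 mm behind the grasp point.
Start: joints at [-79.045, 24.895, 1.432, 90.138, -0.665, 64.973, -4.303], TCP at [181.022, 598.225, 226.742] pointing down, gripper open.
Joint ranges: [-149.89, 149.89], [-25.12, 119.58], [-72.63, 75.52], [4.76, 147.25], [-75.54, 255.54], [6.69, 114.76], [-157.13, 157.13]. Speed limits (degrees/s): [127.2, 127.2, 172.46, 172.46, 180, 180, 180].

### API

Orientations are given as [roll, pitch, yaw] about the fixed x, y, z axes, in that order (R = Rz(yaw) Ry(pitch) Rx(roll)).
In Python, from plant import arm, imaging, spotter gives the robot as it stands.
- The arm moves only by the tool jog_arm, never from a script. Its arguments are lists of equal length, an entry for each row: "grip": the closure, from 0 (fully open) to 1 (shut); "dp": the shift along the world's x, y, z in cm, a list of three; "spin": the turn about the world's z in degrees. In form: {"grip": [grip, ...], "dp": [[x, y, z], ...], "spin": [spin, ...]}. A call has 1 to 12 rows; each row shifts and turns the commanded pose from where the row before left it; what a row does not reach is not made up. A row lasts 1/10 s, in which the tool goes at most 50 mm and 8.59 degrees, less where a joint would pass 70% of its speed; a pose out of reach is approached as far as the arm can. A call with a gripper value outside its range is refused whole. The fingers move at their own pace and stop on an object; "grip_force" is the grip in N (left out, the last holds). Time passes only in rows, so rows that do not move let the fingers close. It gives the time, the measured TCP pose, the force and the opening at its end, in the units of the state.
- arm.read_state(): the state, without advancing time (a new reading comes with each control period).
- imaging.camera(name): name is "side" or "top"; returns a dict with "pixels" (420x560x3 uint8, red, green, blue), "z_map" (420x560 float32, mm along the optical axis (not along the pixel's ray), 0 where there is no reading), "K" (3x3 intrinsics, pixels), "xyz" and "attitude" of the camera in the world. Camera axes: x right, y up, looking along -z (the intrinsics and any distortion apply to the point x, -y, -z); pixel columns grow to the right and rows downward; lengths in mm; the calibration is good to about 2 mm. A picture is of the moment at which its call begins.
- arm.finish_job(): hands the job in, once; it reports no verdict.
Trained networks look in the newest picture that a camera, given by its name, has taken for a name from the list of things; names that differ only in an ending like _2 or _b are one class to them, and where a whole thing is asked for, a point or a joint stands for the part that bears it (a point fixed in the world has none). Each returns a list of dicts, best first, with "confidence" (0 to 1); they miss things now and then, are a little off and sometimes report something else, mostly with a low value. They report only what shows in the picture. A call takes as long as a camera call. They do not tell look-alikes from the thing itself.
- spotter.find_in(label, camera): "box" ([left, top, right, bottom] in pixels, round what is visible of it).
- spotter.cut_out(label, camera): "region" (420x560 bool, what is visible of it) and "box" ([left, top, right, bottom] in pixels, round what is visible of it).
- spotter.place_of(label, camera): "point" ([row, column] in pixels: a listed point, or the origin of a listed thing).
The state is a dict: "t": time; "q": joint angles; "dq": joint speeds; "joint_efforts": joint torques, N m; "position": TCP position; "ee_rot": TCP orientation; "ft_force": force on the tool from outside, world axes, zero at the start; "ft_torque": the same for the moment, N m; "width": opening from 0.0 (shut) to 1.0 (fully open).
Only numpy, scipy, OpenCV 4.12 (cv2) and the standard library are available. Lean on these libraries where they do the work, as an engineer would, in place of code of your own. Each camera call takes 0.05 s, during which the arm holds its last target. There are 200 camera calls.

## Working session

There is one attempt and no reset: what is moved stays moved. The work goes in short steps, Python scripts to look and compute and a tool call to move; the robot and the scene stay as the last step left them, time stands still between calls to the robot, and variables do not carry over. Pictures are saved under pics/ and viewed, about 8 in all and at most 12, crops included, and the job is handed in when it is done.

Besides the shell and the picture viewer there is one more tool, called after "Call:" as name([rows], argument=value, ...), one row to a line, values as JSON. jog_arm: Moves the arm, as the interface text tells. Its arguments: {"type":"object","properties":{"grip":{"type":"array"},"dp":{"type":"array"},"spin":{"type":"array"},"grip_force":{"type":"number"}},"required":["grip","dp","spin"]}

```bash
mkdir -p pics; cat > h.py <<'E'
import numpy as np, cv2
from scipy.spatial.transform import Rotation as R
from plant import arm, imaging, spotter
def cam(n,save=None):
    c=imaging.camera(n)
    if save: cv2.imwrite('pics/'+save,c['pixels'][:,:,::-1])
    return c
def rot(c):
    a=np.array(c['attitude'],float)
    return a if a.shape==(3,3) else R.from_euler('xyz',a,degrees=True).as_matrix()
def w(c,row,col,d=None,z=None):
    K=np.array(c['K']); r=np.array([(col-K[0,2])/K[0,0],-(row-K[1,2])/K[1,1],-1.])
    r=rot(c)@r; o=np.array(c['xyz'],float)
    if z is not None: d=(z-o[2])/r[2]
    if d is None: d=c['z_map'][int(round(row)),int(round(col))]
    return o+d*r
E
python3 - <<'E'
from h import *
for n in('top','side'):
    c=cam(n,n+'0.png'); print(n,c['xyz'],c['attitude'],np.array(c['K']).round(1).tolist(),[k for k in c])
    for l in ['mould_centre','mould_grip','spare_centre','board','mat','tumbler','vase','sugar','choc1_centre','choc2_centre','choc3_centre']:
        for o in spotter.place_of(l,n)[:3]:
            p=o['point']; print(l,round(o['confidence'],2),np.round(p,1),w(c,*p).round(0))
print(arm.read_state())
E
```

```text
top [ 271.21491019   -1.49854197 1167.49064666] [ 1.15275931e+01 -3.46432736e-02 -8.41360257e+01] [[484.5, 0.0, 275.6], [0.0, 484.5, 212.7], [0.0, 0.0, 1.0]] ['pixels', 'z_map', 'K', 'xyz', 'attitude']
mould_centre 0.65 [207.3 376.7] [ 540. -219.   29.]
mould_grip 0.78 [241.5 361.3] [ 453. -187.   31.]
mould_grip 0.74 [186.5 111.2] [514. 405.  83.]
spare_centre 0.95 [200.  194.9] [518. 222.   9.]
board 0.84 [210.3 290.2] [515. -13.  16.]
mat 0.73 [328.6 389.9] [ 260. -271.    9.]
mat 0.61 [312.2 170.2] [244. 244.   7.]
tumbler 0.71 [190.6 114. ] [512. 408.  51.]
tumbler 0.69 [204.4 378.3] [ 547. -222.   32.]
vase 0.73 [244.6 454.6] [ 460. -389.   83.]
sugar 0.81 [114.3 270.2] [762.  62.   2.]
sugar 0.42 [212.1 288.1] [510.  -8.  12.]
choc1_centre 0.77 [214.5 390.5] [ 527. -254.   24.]
choc2_centre 0.61 [207.2 377.1] [ 541. -220.   29.]
choc3_centre 0.59 [198.  365.1] [ 561. -190.   25.]
side [ -14.82803357 -760.22875306  630.15135056] [ 57.68017805  -0.4999902  -34.57668558] [[449.0, 0.0, 276.6], [0.0, 449.0, 210.2], [0.0, 0.0, 1.0]] ['pixels', 'z_map', 'K', 'xyz', 'attitude']
mould_
[... 532 characters left out ...]
54.9 341.2] [ 542. -209.   30.]
{'t': 1.2, 'q': array([-79.04637193,  24.8929543 ,   1.43186706,  90.13809729,
        -0.66666752,  64.97347689,  -4.30210047]), 'dq': array([-0.01897908,  0.0250311 , -0.02935588,  0.06294895, -0.04037599,
       -0.00334416, -0.0491606 ]), 'joint_efforts': array([-4.45072988e-05, -6.67681861e+01,  9.83436294e-01, -3.14822745e+01,
       -6.08185376e-02,  3.26014473e-02,  2.26389199e-05]), 'position': array([180.99289243, 598.22953361, 226.76154479]), 'ee_rot': array([115.08701255,  89.99595421,  98.25039945]), 'ft_force': array([-0.34103574,  0.09135836, -0.14767295]), 'ft_torque': array([-0.01367677,  0.00988939,  0.01206707]), 'width': 1.0000508888083943}
```

View pics/top0.png

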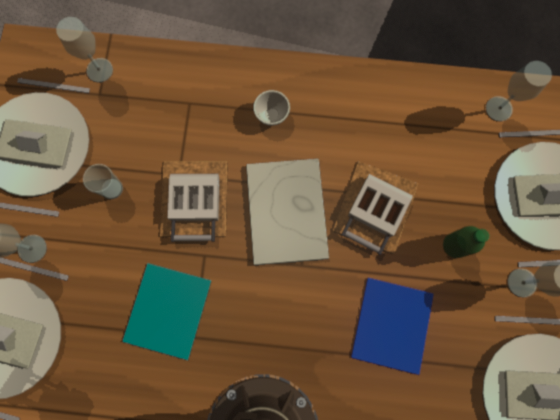

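View pics/side0.png

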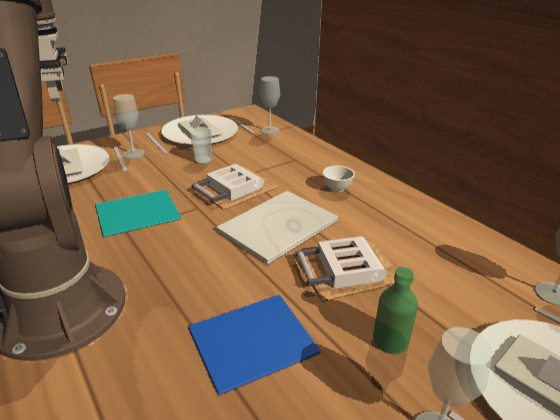

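The filled mould (brown pockets) is on the right cork mat: top px (381,205), bar (365,242). The board is at (287,211), the spare on the left mat at (193,200), and the blue/turquoise mats are decoys. Next I'll measure the geometry.

```bash
cat >> h.py <<'E'
def cloud(c):
    z=c['z_map']; K=np.array(c['K']); v,u=np.mgrid[:z.shape[0],:z.shape[1]]
    r=np.stack([(u-K[0,2])/K[0,0],-(v-K[1,2])/K[1,1],-np.ones_like(z)],-1)
    P=(r*z[...,None])@rot(c).T+np.array(c['xyz'])
    P[z==0]=np.nan
    return P
def rect(P):
    (x,y),(a,b),t=cv2.minAreaRect(P[:,:2].astype(np.float32)); return np.round([x,y,a,b,t],1)
E
python3 - <<'E'
from h import *
c=cam('top'); P=cloud(c); rgb=c['pixels'].astype(int)
for l in ['mould_centre','mould_grip','spare_centre','board','mat']:
    for o in spotter.cut_out(l,'top')[:3]:
        m=cv2.morphologyEx(o['region'].astype(np.uint8),cv2.MORPH_OPEN,np.ones((3,3)))>0
        m&=~np.isnan(P[...,0])
        if m.sum()>20: q=P[m]; print(l,round(o['confidence'],2),o['box'],m.sum(),rect(q),'medz',np.median(q[:,2]).round(1))
def box(u0,u1,v0,v1):
    m=np.zeros(P.shape[:2],bool); m[v0:v1,u0:u1]=1; return m
# white tops of mould region, cork
R_=box(325,425,155,265)
wh=R_&(rgb.min(-1)>130); 
wh=cv2.morphologyEx(wh.astype(np.uint8),cv2.MORPH_OPEN,np.ones((3,3)))>0
q=P[wh&(P[...,2]>25)]; print('mould white',len(q),rect(q),np.median(q[:,2]))
hsv=cv2.cvtColor(c['pixels'],cv2.COLOR_RGB2HSV)
print('cork hsv',hsv[172,362],hsv[220,410],'wood',hsv[160,340])
h=R_&(P[...,2]>3.5)&(P[...,2]<10); print(h.sum())
print('z sample table',np.nanmedian(P[300:310,240:330,2]),'bar z',P[240:246,360:368,2].max())
cv2.imwrite('pics/crop.png',cv2.resize(c['pixels'][150:270,320:440,::-1],None,fx=5,fy=5,interpolation=cv2.INTER_CUBIC))
E
```

```text
mould_centre 0.81 [341.5, 173.6, 412.1, 252.8] 2248 [ 529.  -221.3  123.5  177.5   68.3] medz 36.9
mould_grip 0.53 [346.2, 233.4, 378.7, 253.9] 158 [ 455.9 -187.2   79.5   12.7   67.3] medz 28.1
spare_centre 0.59 [167.6, 176.6, 217.7, 239.4] 2542 [496.7 220.9 162.1 117.    5.5] medz 35.8
board 0.7 [246.5, 158.6, 328.6, 264.1] 7406 [518.7  -3.2 257.3 184.8  10.6] medz 14.4
mat 0.89 [335.6, 159.3, 416.2, 254.5] 2193 [ 549.1 -220.4  161.4  196.1   75.8] medz 5.4
mat 0.87 [350.4, 280.7, 433.4, 370.0] 5684 [ 268.9 -278.4  163.1  192.3   82. ] medz 5.2
mat 0.8 [122.1, 264.4, 212.0, 361.1] 5556 [248.5 253.9 162.3 189.9  80.7] medz 5.6
mould white 807 [ 548.9 -227.8  111.8  107.4   67.7] 39.085567357776654
cork hsv [ 15 151 135] [ 14 160 110] wood [ 14 160 134]
1976
z sample table -0.6032371474082083 bar z nan
```

View pics/crop.png

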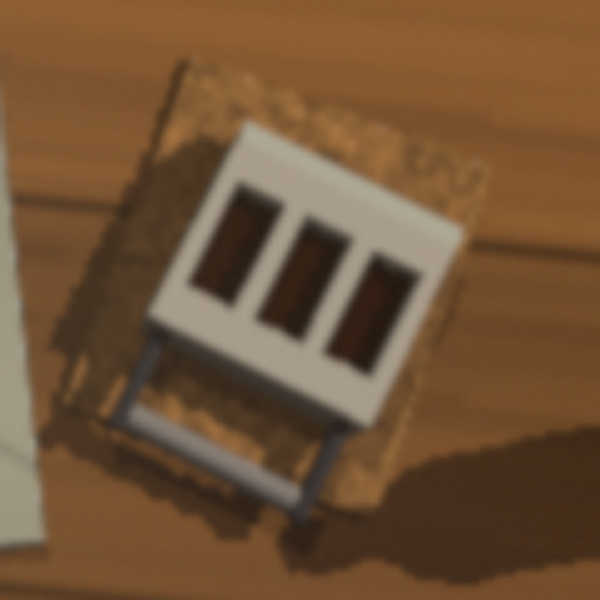

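```bash
cat >> h.py <<'E'
def st():
    s=arm.read_state(); M=R.from_euler('xyz',s['ee_rot'],degrees=True).as_matrix()
    print('t',round(s['t'],2),'tcp',s['position'].round(1),'toolx',M[:,0].round(3),'jaw yaw',np.degrees(np.arctan2(M[1,1],M[0,1])).round(1),'w',round(s['width'],3),'F',s['ft_force'].round(1),'q',s['q'].round(0))
E
python3 -c "
from h import *; st()"
```

```text
t 1.5 tcp [181.  598.3 226.8] toolx [ 0.  0. -1.] jaw yaw 73.2 w 1.0 F [0.1 0.5 0.7] q [-79.  25.   1.  90.  -1.  65.  -4.]
```

Call:
jog_arm([
  [2.5, -3.0, 0],
  [2.5, -3.0, 0],
  [2.5, -3.0, 0],
  [2.5, -3.0, 0],
  [2.5, -3.0, 0],
  [2.5, -3.0, 0],
  [2.5, -3.0, 0],
  [2.5, -3.0, 0],
  [2.5, -3.0, 0],
  [2.5, -3.0, 0],
  [1.5, -3.5, 0],
  [1, -4, 0],
], grip=[0.6, 0.6, 0.6, 0.6, 0.6, 0.6, 0.6, 0.6, 0.6, 0.6, 0.6, 0.6], spin=[-4, -4, -4, -4, -4, -4, -4, -4, -4, -4, -4, -4])

```text
t: 2.7
position: [457.1, 222.3, 226.9]
ee_rot: [85.3, 89.9, 20.3]
ft_force: [0.1, 0.1, -0.3]
width: 0.399
```

Call:
jog_arm([
  [0, -4, 0],
  [0, -4, 0],
  [0, -4, 0],
  [0, -4, 0],
  [0, -4, 0],
  [0, -4, 0],
  [0, -4, 0],
  [0, -4, 0],
  [0, -4, 0],
  [0, -4, 0],
  [0, -1, 0],
  [0, 0, 0],
], grip=[0.6, 0.6, 0.6, 0.6, 0.6, 0.6, 0.6, 0.6, 0.6, 0.6, 0.6, 0.6], spin=[-4, -4, -4, -4, -4, -4, -4, -4, -4, -4, -4, -3])

```text
t: 3.9
position: [455.6, -189.5, 227.0]
ee_rot: [50.2, 89.9, -62.0]
ft_force: [0.4, 0.4, 0.6]
width: 0.397
```

```bash
python3 -c "
from h import *; st()"
```

```text
t 3.9 tcp [ 455.6 -189.5  227. ] toolx [ 0.001 -0.001 -1.   ] jaw yaw -22.2 w 0.397 F [0.4 0.4 0.6] q [-18.  14.  42. 110. -11.  59.   7.]
```

Call:
jog_arm([
  [0, 0.1, -4],
  [0, 0.1, -4],
  [0, 0, -4],
  [0, 0, -4],
  [0, 0, -1.5],
  [0, 0, 0],
], grip=[0.6, 0.6, 0.6, 0.6, 0.6, 0.6], spin=[0, 0, 0, 0, 0, 0])

```text
t: 4.5
position: [454.5, -184.4, 49.9]
ee_rot: [-78.4, 89.8, 169.7]
ft_force: [-0.4, -0.5, 0.9]
width: 0.4
```

```bash
python3 - <<'E'
from h import *
st(); c=cam('side'); P=cloud(c)
for l in ['mould_grip','mould_centre']:
  for o in spotter.place_of(l,'side')[:2]:
    print(l,o['confidence'],o['point'],w(c,*o['point'],z=23).round(0))
o=c['pixels'][195:325,230:405,::-1].copy()
# tool axis predicted at TCP and straight below at z=23
s=arm.read_state()['position']
for z,col in((s[2],(0,0,255)),(23,(0,255,0))):
    p=rot(c).T@(np.array([s[0],s[1],z])-np.array(c['xyz'])); K=np.array(c['K'])
    u=K[0,0]*p[0]/-p[2]+K[0,2]; v=K[1,1]*-p[1]/-p[2]+K[1,2]; print(u,v)
cv2.imwrite('pics/s1.png',cv2.resize(o,None,fx=4,fy=4,interpolation=cv2.INTER_CUBIC))
E
```

```text
t 4.5 tcp [ 454.5 -184.4   49.9] toolx [-0.004  0.001 -1.   ] jaw yaw -21.8 w 0.4 F [-0.4 -0.5  0.9] q [ -8.  29.  33. 121. -26.  37.  21.]
mould_grip 0.65 [266.4, 304.1] [ 456. -188.   23.]
mould_centre 0.6 [260.6, 346.4] [ 544. -224.   23.]
303.89703432439774 254.37911200419086
303.31757689398273 265.50252396570477
```

View pics/s1.png

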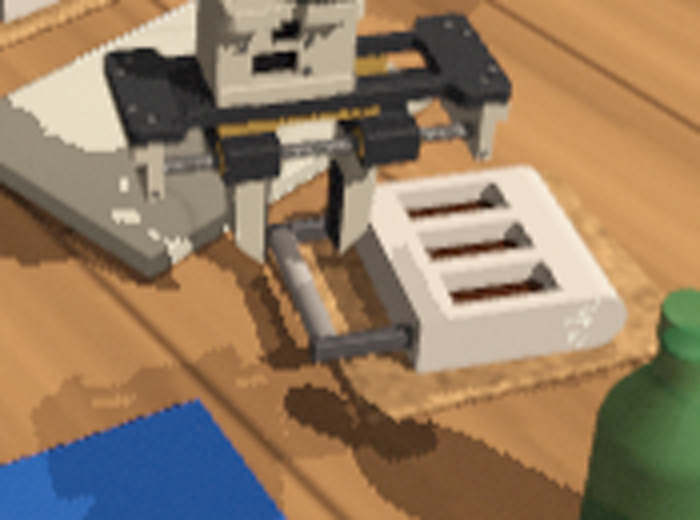

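The side view shows the fingers straddling the bar (crop px 300,280), and the networks put the bar at (456,-188). I'll go down and grip.

Call:
jog_arm([
  [0.1, -0.3, -1.5],
  [0, 0, -1.5],
  [0, 0, -1],
  [0, 0, 0],
  [0, 0, 0],
  [0, 0, 0],
  [0, 0, 0],
  [0, 0, 0],
  [0, 0, 0],
  [0, 0, 0],
], grip=[0.6, 0.6, 0.6, 0.6, 1, 1, 1, 1, 1, 1], spin=[0, 0, 0, 0, 0, 0, 0, 0, 0, 0], grip_force=40)

```text
t: 5.65
position: [457.2, -187.8, 12.0]
ee_rot: [122.3, 90.0, 10.4]
ft_force: [-0.8, 0.7, 5.1]
width: 0.141
```

```bash
python3 -c "
from h import *; st()"
```

```text
t 5.65 tcp [ 457.2 -187.8   12. ] toolx [ 0.  0. -1.] jaw yaw -21.8 w 0.141 F [-0.8  0.7  5.1] q [ -5.  33.  29. 122. -30.  32.  24.]
```

Call:
jog_arm([
  [0.2, -0.1, 0.9],
  [0.3, -0.1, 1.2],
  [0.4, -0.15, 1.5],
  [0.86, -0.34, 1.7],
  [0.86, -0.34, 1.7],
  [1.25, -0.5, 1.5],
  [1.25, -0.5, 1.5],
  [1.5, -0.6, 1.1],
  [1.5, -0.6, 1.1],
  [1.4, -0.6, 0.7],
  [1.2, -0.5, 0.5],
  [0.6, -0.2, 0.5],
], grip=[1, 1, 1, 1, 1, 1, 1, 1, 1, 1, 1, 1], spin=[0, 0, 0, 0, 0, 0, 0, 0, 0, 0, 0, 0], grip_force=50)

```text
t: 6.85
position: [570.8, -233.4, 151.0]
ee_rot: [-9.0, 90.0, -120.8]
ft_force: [0.4, -0.2, -4.8]
width: 0.137
```

Call:
jog_arm([
  [0, 0, 0.5],
  [0, 0, 1],
  [0, 0, 1],
  [0, 0, 1],
  [0, 0, 1],
  [0, 0, 1],
  [0, 0, 1.5],
  [0, 0, 1],
  [0, 0, 0.5],
  [0, 0, 0],
  [0, 0, 0],
  [0, 0, 0],
], grip=[1, 1, 1, 1, 1, 1, 1, 1, 1, 1, 1, 1], spin=[0, 0, 0, 0, 0, 0, 0, 0, 0, 0, 0, 0])

```text
t: 8.05
position: [569.9, -232.9, 235.1]
ee_rot: [-83.6, 89.9, 164.6]
ft_force: [0.7, 0.3, -3.8]
width: 0.137
```

```bash
python3 - <<'E'
from h import *
st(); c=cam('side','s2.png')
E
```

```text
t 8.05 tcp [ 569.9 -232.9  235.1] toolx [-0.001  0.    -1.   ] jaw yaw -21.8 w 0.137 F [ 0.7  0.3 -3.8] q [ -9.  27.  40.  93. -18.  67.  13.]
```

View pics/s2.png

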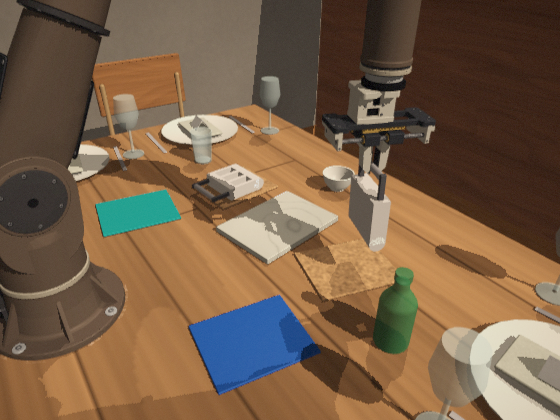

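The filled mould hangs cleanly at side px (370,215), and its mat is clear at (347,268). I'll carry it over the board and turn it to the board's yaw.

Call:
jog_arm([
  [-0.28, 0.55, -0.12],
  [-0.57, 1.09, -0.25],
  [-0.85, 1.64, -0.38],
  [-1.13, 2.18, -0.5],
  [-1.13, 2.18, -0.5],
  [-1.13, 2.18, -0.5],
  [-1.13, 2.18, -0.5],
  [-1.13, 2.18, -0.5],
  [-1.13, 2.18, -0.5],
  [-1.13, 2.18, -0.5],
  [-0.85, 1.64, -0.38],
  [-0.57, 1.09, -0.25],
], grip=[1, 1, 1, 1, 1, 1, 1, 1, 1, 1, 1, 1], spin=[0.8, 1.6, 2.4, 3.2, 3.2, 3.2, 3.2, 3.2, 3.2, 3.2, 2.4, 1.6])

```text
t: 9.3
position: [458.7, -18.6, 186.6]
ee_rot: [-143.9, 90.0, 135.7]
ft_force: [0.3, 0.8, -5.1]
width: 0.14
```

Call:
jog_arm([
  [-0.28, 0.55, -0.12],
  [0, 0, 0],
  [0, 0, 0],
  [0, 0, 0],
  [0, 0, 0],
  [0, 0, 0],
  [0, 0, 0],
  [0, 0, 0],
  [0, 0, 0],
  [0, 0, 0],
  [0, 0, 0],
  [0, 0, 0],
], grip=[1, 1, 1, 1, 1, 1, 1, 1, 1, 1, 1, 1], spin=[0.8, 0, 0, 0, 0, 0, 0, 0, 0, 0, 0, 0])

```text
t: 10.5
position: [457.1, -14.9, 185.7]
ee_rot: [64.1, 90.0, -15.7]
ft_force: [-0.6, -0.5, -4.3]
width: 0.138
```

```bash
python3 - <<'E'
from h import *
st(); c=cam('top','t3.png'); P=cloud(c)
for o in spotter.cut_out('mat','top')[:4]:
    m=cv2.morphologyEx(o['region'].astype(np.uint8),cv2.MORPH_OPEN,np.ones((5,5)))>0
    m&=~np.isnan(P[...,0]); q=P[m]; print('mat',round(o['confidence'],2),np.round(o['box']),m.sum(),rect(q),q.mean(0).round(1))
for o in spotter.cut_out('board','top')[:1]:
    m=o['region']&~np.isnan(P[...,0])&(P[...,2]<20); print('board',rect(P[m]))
c=cam('side'); P=cloud(c)
m=np.zeros(P.shape[:2],bool); m[100:300,150:420]=1
m&=(c['pixels'].min(-1)>110)&(P[...,2]>22)&(P[...,2]<140)&(P[...,0]<560)&(abs(P[...,1])<100)
q=P[m]; print(len(q),np.percentile(q,[1,50,99],0).round(0))
E
```

```text
t 10.5 tcp [457.1 -14.9 185.7] toolx [ 0. -0. -1.] jaw yaw 10.2 w 0.138 F [-0.6 -0.5 -4.3] q [-30.  12.  30. 118.  -8.  52.  15.]
mat 0.87 [122. 263. 211. 361.] 5735 [248.5 253.8 169.8 195.1  80. ] [247.2 252.8   5.4]
mat 0.77 [349. 280. 431. 374.] 5566 [ 269.  -276.9  160.   190.5   82.2] [ 267.4 -276.8    5.3]
mat 0.66 [334. 162. 418. 251.] 4950 [ 549.7 -221.1  164.1  195.2   75.1] [ 546.2 -220.4    5.2]
board [764.9  58.8  61.8  57.7  81.5]
446 [[433. -80.  42.]
 [468. -75.  89.]
 [487.  34. 139.]]
```

Call:
jog_arm([
  [0, 0, -0.7],
  [0, 0, -0.8],
  [0, 0, -0.5],
  [0, 0, 0],
  [0, 0, 0],
  [0.4, 0.07, -0.05],
  [0.5, 0.09, -0.05],
  [0.5, 0.09, -0.1],
  [0.5, 0.09, -0.1],
  [0.5, 0.09, -0.1],
  [0.5, 0.09, -0.1],
  [0, 0, 0],
], grip=[1, 1, 1, 1, 1, 1, 1, 1, 1, 1, 1, 1], spin=[0, 0, 0, 0, 0, 0, 0, 0, 0, 0, 0, 0])

```text
t: 11.9
position: [489.0, -9.1, 162.0]
ee_rot: [88.0, 89.7, 8.2]
ft_force: [-0.2, 0.9, 10.0]
width: 0.137
```

```bash
python3 - <<'E'
from h import *
st(); c=cam('side')
cv2.imwrite('pics/s4.png',cv2.resize(c['pixels'][80:290,170:390,::-1],None,fx=2.5,fy=2.5,interpolation=cv2.INTER_CUBIC))
E
```

```text
t 11.9 tcp [489.   -9.1 162. ] toolx [ 0.004  0.001 -1.   ] jaw yaw 10.2 w 0.137 F [-0.2  0.9 10. ] q [-29.  17.  29. 115. -11.  50.  17.]
```

View pics/s4.png

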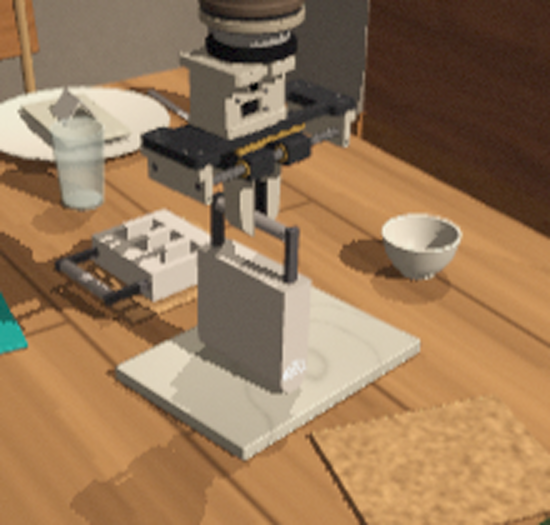

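Contact force is +10 N, with the nose on the board at crop px (290,380). I'll measure the lean before continuing.

```bash
cat >> h.py <<'E'
def lean(h=10.4,zmin=25,zmax=125):
    # lean of the mould from the side camera: points above the board, projected on heading
    c=cam('side'); P=cloud(c); a=np.radians(h); s=arm.read_state()['position']
    d=P-s; f=d[...,0]*np.cos(a)+d[...,1]*np.sin(a); l=-d[...,0]*np.sin(a)+d[...,1]*np.cos(a)
    m=(P[...,2]>zmin)&(P[...,2]<zmax)&(abs(l)<62)&(abs(f)<190)
    for z in range(zmin,zmax,15):
        k=m&(abs(P[...,2]-z)<4)
        if k.sum()>3: print('z',z,'n',k.sum(),'fwd-from-tcp',np.percentile(f[k],[3,97]).round(1))
E
python3 -c "
from h import *; lean(); st()"
```

```text
z 25 n 41 fwd-from-tcp [-19.5  13.7]
z 40 n 109 fwd-from-tcp [-20.8   2.5]
z 55 n 124 fwd-from-tcp [-20.9   9.5]
z 70 n 120 fwd-from-tcp [-19.8   2.9]
z 85 n 117 fwd-from-tcp [-20.   10.8]
z 100 n 127 fwd-from-tcp [-19.8  10.2]
z 115 n 125 fwd-from-tcp [-19.5   8. ]
t 12.0 tcp [488.4  -9.2 162.1] toolx [ 0.004  0.001 -1.   ] jaw yaw 10.2 w 0.134 F [-0.4  1.1  8.9] q [-29.  17.  29. 115. -11.  50.  17.]
```

Call:
jog_arm([
  [0, 0, 0.6],
  [-0.4, -0.07, 0.4],
  [-0.9, -0.17, 0],
  [-0.9, -0.17, 0],
  [-0.9, -0.17, 0],
  [-0.4, -0.07, 0],
  [0, 0, 0],
  [0, 0, 0],
  [0, 0, 0],
  [0, 0, 0],
  [0, 0, -0.6],
  [0, 0, -0.4],
], grip=[1, 1, 1, 1, 1, 1, 1, 1, 1, 1, 1, 1], spin=[0, 0, 0, 0, 0, 0, 0, 0, 0, 0, 0, 0])

```text
t: 13.2
position: [452.3, -15.9, 161.3]
ee_rot: [97.3, 89.9, 17.5]
ft_force: [-4.6, 2.9, 53.7]
width: 0.135
```

Call:
jog_arm([
  [0, 0, 0],
  [0.6, 0.11, 0],
  [0.7, 0.13, 0],
  [0.7, 0.13, -0.1],
  [0.7, 0.13, -0.1],
  [0.7, 0.13, -0.1],
  [0.7, 0.13, -0.15],
  [0, 0, 0],
], grip=[1, 1, 1, 1, 1, 1, 1, 1], spin=[0, 0, 0, 0, 0, 0, 0, 0])

```text
t: 14.0
position: [496.8, -7.9, 158.2]
ee_rot: [85.6, 89.5, 5.8]
ft_force: [2.6, 1.7, 16.4]
width: 0.137
```

```bash
python3 -c "
from h import *; lean(); st()"
```

```text
z 25 n 42 fwd-from-tcp [-49.9 -25.3]
z 40 n 138 fwd-from-tcp [-49.6 -22.4]
z 55 n 136 fwd-from-tcp [-46.  -17.5]
z 70 n 141 fwd-from-tcp [-42.6 -12.3]
z 85 n 139 fwd-from-tcp [-38.9 -11.2]
z 100 n 146 fwd-from-tcp [-35.3  -8.9]
z 115 n 155 fwd-from-tcp [-31.6  -0.7]
t 14.05 tcp [496.5  -7.9 158.2] toolx [ 0.008  0.001 -1.   ] jaw yaw 10.2 w 0.137 F [ 3.   2.8 15.1] q [-28.  18.  29. 115. -12.  49.  18.]
```

Leaning 13.5° the right way now. I'll continue along the rolling arc to about 50°.

Call:
jog_arm([
  [0.85, 0.16, -0.15],
  [0.85, 0.16, -0.25],
  [1.24, 0.23, -0.5],
  [1.24, 0.23, -0.52],
  [1.13, 0.21, -0.7],
  [1.13, 0.21, -0.7],
  [1.0, 0.18, -0.87],
  [1.0, 0.18, -0.87],
  [0, 0, 0],
], grip=[1, 1, 1, 1, 1, 1, 1, 1, 1], spin=[0, 0, 0, 0, 0, 0, 0, 0, 0])

```text
t: 14.95
position: [580.6, 7.6, 110.8]
ee_rot: [77.7, 89.7, -2.1]
ft_force: [4.4, 1.4, 3.9]
width: 0.136
```

```bash
python3 -c "
from h import *; lean(); st()"
```

```text
z 25 n 72 fwd-from-tcp [-125.   181.4]
z 40 n 257 fwd-from-tcp [-123.9  181.4]
z 55 n 236 fwd-from-tcp [-111.7  -58.2]
z 70 n 232 fwd-from-tcp [-93.4 -45.4]
z 85 n 220 fwd-from-tcp [-75.5 -45.2]
z 100 n 254 fwd-from-tcp [-57.  -22.1]
z 115 n 69 fwd-from-tcp [-18.8   0.4]
t 15.0 tcp [579.8   7.4 111. ] toolx [ 0.005 -0.    -1.   ] jaw yaw 10.2 w 0.138 F [4.6 0.7 2.8] q [-25.  29.  27. 106. -17.  49.  20.]
```

Call:
jog_arm([
  [0.56, 0.1, -0.66],
  [0.56, 0.1, -0.67],
  [0.56, 0.1, -0.67],
  [0.44, 0.08, -0.74],
  [0.44, 0.08, -0.74],
  [0.44, 0.08, -0.74],
  [0.3, 0.06, -0.7],
  [0.25, 0.05, -0.6],
  [0.2, 0.04, -0.5],
  [0.15, 0.03, -0.5],
  [0.1, 0.02, -0.4],
  [0.1, 0.02, -0.3],
], grip=[1, 1, 1, 1, 1, 1, 1, 1, 1, 1, 1, 1], spin=[0, 0, 0, 0, 0, 0, 0, 0, 0, 0, 0, 0])

```text
t: 16.2
position: [617.0, 14.6, 37.9]
ee_rot: [-102.6, 89.9, 177.5]
ft_force: [-1.6, -0.2, -1.8]
width: 0.134
```

Call:
jog_arm([
  [0.1, 0.02, -0.3],
  [0.1, 0.02, -0.3],
  [0.05, 0.01, -0.3],
  [0.05, 0.01, -0.3],
  [0, 0, -0.2],
  [0, 0, 0],
], grip=[1, 1, 1, 1, 1, 1], spin=[0, 0, 0, 0, 0, 0])

```text
t: 16.8
position: [621.0, 15.3, 24.4]
ee_rot: [82.7, 90.0, 2.9]
ft_force: [0.0, 0.7, -1.6]
width: 0.135
```

```bash
python3 -c "
from h import *; st()"
```

```text
t 16.8 tcp [621.   15.3  24.4] toolx [ 0.001  0.    -1.   ] jaw yaw 10.2 w 0.135 F [ 0.   0.7 -1.6] q [-22.  39.  23. 103. -21.  42.  23.]
```

Call:
jog_arm([
  [0, 0, -0.15],
  [0, 0, -0.15],
  [0, 0, -0.1],
  [0, 0, 0],
  [0, 0, 0],
  [0, 0, 0],
], grip=[1, 1, 1, 1, 1, 1], spin=[0, 0, 0, 0, 0, 0])

```text
t: 17.4
position: [621.3, 15.4, 21.2]
ee_rot: [91.4, 89.9, 11.6]
ft_force: [1.9, 1.6, 5.3]
width: 0.137
```

```bash
python3 - <<'E'
from h import *
st(); lean(10.4,20,60); c=cam('side')
cv2.imwrite('pics/s5.png',cv2.resize(c['pixels'][110:290,190:400,::-1],None,fx=3,fy=3,interpolation=cv2.INTER_CUBIC))
E
```

```text
t 17.4 tcp [621.3  15.4  21.2] toolx [ 0.002  0.    -1.   ] jaw yaw 10.2 w 0.137 F [1.9 1.6 5.3] q [-21.  39.  23. 103. -21.  42.  23.]
z 20 n 96 fwd-from-tcp [-154.7  179. ]
z 35 n 409 fwd-from-tcp [-158.2  185.1]
z 50 n 1244 fwd-from-tcp [-148.1  128.4]
```

View pics/s5.png

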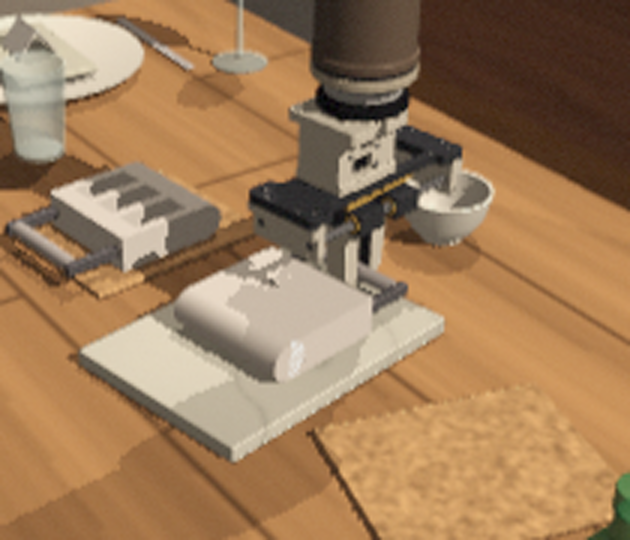

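The mould lies inverted and flat on the board (crop px 280,310), and the bowl stays clear below the gripper body. Now the first rap: raise 36 mm and release.

Call:
jog_arm([
  [-0.1, 0, 0.4],
  [-0.1, 0, 0.7],
  [-0.15, -0.05, 0.8],
  [-0.25, -0.05, 0.8],
  [-0.25, -0.05, 0.8],
  [0, 0, 0.2],
  [0, 0, 0],
  [0, 0, 0],
  [0, 0, 0],
  [0, 0, 0],
  [0, 0, 0],
  [0, 0, 0],
], grip=[1, 1, 1, 1, 1, 1, 1, 0.6, 0.6, 0.6, 0.6, 0.6], spin=[0, 0, 0, 0, 0, 0, 0, 0, 0, 0, 0, 0])

```text
t: 18.7
position: [612.0, 13.7, 57.4]
ee_rot: [-88.8, 90.0, -168.7]
ft_force: [-0.3, -0.2, 0.5]
width: 0.4
```

```bash
python3 - <<'E'
from h import *
st(); lean(10.4,20,70); cam('side')
for l in ['mould_grip','mould_centre','choc1_centre','choc2_centre','choc3_centre']:
    for o in spotter.place_of(l,'side')[:2]: print(l,round(o['confidence'],2),np.round(o['point']))
E
```

```text
t 18.7 tcp [612.   13.7  57.4] toolx [-0. -0. -1.] jaw yaw 10.2 w 0.4 F [-0.3 -0.2  0.5] q [-23.  36.  24. 103. -20.  45.  22.]
z 20 n 77 fwd-from-tcp [-146.   187.3]
z 35 n 457 fwd-from-tcp [-149.3  184.7]
z 50 n 1206 fwd-from-tcp [-138.8  156.2]
z 65 n 33 fwd-from-tcp [-28.8  28. ]
mould_grip 0.67 [202. 308.]
mould_centre 0.63 [213. 278.]
choc1_centre 0.6 [190. 341.]
choc3_centre 0.31 [267. 346.]
```

```bash
cat >> h.py <<'E'
def bar(zb=32):
    s=arm.read_state()['position']
    for n in('side','top'):
        c=cam(n)
        for l in('mould_grip','mould_centre'):
            for o in spotter.place_of(l,n)[:2]: print(n,l,round(o['confidence'],2),np.round(o['point']),'dxy to tcp',(w(c,*o['point'],z=zb)-s)[:2].round(0))
E
python3 -c "
from h import *; bar()"
```

```text
side mould_grip 0.7 [201. 309.] dxy to tcp [ 7. -9.]
side mould_centre 0.77 [212. 280.] dxy to tcp [-85. -12.]
top mould_centre 0.82 [202. 287.] dxy to tcp [-81. -17.]
top mould_centre 0.4 [208. 375.] dxy to tcp [ -74. -229.]
```

Call:
jog_arm([
  [0.9, 0.15, 0],
  [0, 0, -0.8],
  [0, 0, -1],
  [0, 0, -1],
  [0, 0, -0.8],
  [0, 0, 0],
  [0, 0, 0],
  [0, 0, 0],
  [0, 0, 0],
  [0, 0, 0],
  [0, 0, 0],
  [0, 0, 0],
], grip=[0.6, 0.6, 0.6, 0.6, 0.6, 0.6, 1, 1, 1, 1, 1, 1], spin=[0, 0, 0, 0, 0, 0, 0, 0, 0, 0, 0, 0])

```text
t: 20.55
position: [621.3, 15.2, 21.8]
ee_rot: [89.7, 90.0, 9.8]
ft_force: [0.1, 0.3, 4.1]
width: 0.136
```

Call:
jog_arm([
  [-0.1, 0, 0.4],
  [-0.1, 0, 0.7],
  [-0.15, -0.05, 0.8],
  [-0.25, -0.05, 0.8],
  [-0.25, -0.05, 0.8],
  [0, 0, 0.2],
  [0, 0, 0],
  [0, 0, 0],
  [0, 0, 0],
  [0, 0, 0],
  [0, 0, 0],
  [0, 0, 0],
], grip=[1, 1, 1, 1, 1, 1, 1, 0.6, 0.6, 0.6, 0.6, 0.6], spin=[0, 0, 0, 0, 0, 0, 0, 0, 0, 0, 0, 0])

```text
t: 21.75
position: [612.5, 13.7, 58.3]
ee_rot: [-62.4, 90.0, -142.3]
ft_force: [0.5, -0.4, 0.1]
width: 0.4
```

```bash
python3 -c "
from h import *; st(); lean(10.4,20,70); bar()"
```

```text
t 21.75 tcp [612.5  13.7  58.3] toolx [-0. -0. -1.] jaw yaw 10.2 w 0.4 F [ 0.5 -0.4  0.1] q [-23.  36.  24. 103. -20.  45.  22.]
z 20 n 94 fwd-from-tcp [-145.6  187.5]
z 35 n 470 fwd-from-tcp [-148.8  184.8]
z 50 n 1196 fwd-from-tcp [-139.   154.1]
z 65 n 35 fwd-from-tcp [-28.9  29. ]
side mould_grip 0.44 [200. 306.] dxy to tcp [ 3. -2.]
side mould_centre 0.86 [211. 280.] dxy to tcp [-82.  -5.]
top mould_centre 0.63 [201. 286.] dxy to tcp [-79. -15.]
```

The mould retraces its place well (nose unmoved), so I'll do a third rap to be sure.

Call:
jog_arm([
  [0.85, 0.15, 0],
  [0, 0, -0.8],
  [0, 0, -1],
  [0, 0, -1],
  [0, 0, -0.9],
  [0, 0, 0],
  [0, 0, 0],
  [0, 0, 0],
  [0, 0, 0],
  [0, 0, 0],
  [0, 0, 0],
  [0, 0, 0],
], grip=[0.6, 0.6, 0.6, 0.6, 0.6, 0.6, 1, 1, 1, 1, 1, 1], spin=[0, 0, 0, 0, 0, 0, 0, 0, 0, 0, 0, 0])

```text
t: 23.3
position: [621.4, 15.2, 21.8]
ee_rot: [86.1, 89.9, 6.3]
ft_force: [0.3, -0.0, 3.1]
width: 0.138
```

Call:
jog_arm([
  [-0.1, 0, 0.4],
  [-0.1, 0, 0.7],
  [-0.15, -0.05, 0.8],
  [-0.25, -0.05, 0.8],
  [-0.25, -0.05, 0.8],
  [0, 0, 0.2],
  [0, 0, 0],
  [0, 0, 0],
  [0, 0, 0],
  [0, 0, 0],
  [0, 0, 0],
  [0, 0, 0],
], grip=[1, 1, 1, 1, 1, 1, 1, 0.6, 0.6, 0.6, 0.6, 0.6], spin=[0, 0, 0, 0, 0, 0, 0, 0, 0, 0, 0, 0])

```text
t: 24.5
position: [612.5, 13.7, 58.4]
ee_rot: [-72.6, 90.0, -152.5]
ft_force: [0.1, -0.2, 1.1]
width: 0.397
```

```bash
python3 -c "
from h import *; st(); lean(10.4,20,70)"
```

```text
t 24.5 tcp [612.5  13.7  58.4] toolx [-0. -0. -1.] jaw yaw 10.2 w 0.397 F [ 0.1 -0.2  1.1] q [-23.  36.  24. 103. -20.  45.  22.]
z 20 n 87 fwd-from-tcp [-145.9  188.3]
z 35 n 472 fwd-from-tcp [-149.1  184.2]
z 50 n 1203 fwd-from-tcp [-138.5  153. ]
z 65 n 39 fwd-from-tcp [-29.   29.2]
```

Call:
jog_arm([
  [0.85, 0.15, 0],
  [0, 0, -0.8],
  [0, 0, -1],
  [0, 0, -1],
  [0, 0, -0.9],
  [0, 0, 0],
  [0, 0, 0],
  [0, 0, 0],
  [0, 0, 0],
  [0, 0, 0],
  [0, 0, 0],
  [0, 0, 0],
], grip=[0.6, 0.6, 0.6, 0.6, 0.6, 0.6, 1, 1, 1, 1, 1, 1], spin=[0, 0, 0, 0, 0, 0, 0, 0, 0, 0, 0, 0])

```text
t: 25.75
position: [621.4, 15.3, 21.9]
ee_rot: [87.7, 89.9, 7.9]
ft_force: [-0.1, -0.1, 3.3]
width: 0.136
```

Call:
jog_arm([
  [-0.1, -0.02, 0.6],
  [-0.15, -0.03, 1.0],
  [-0.25, -0.05, 1.0],
  [-0.4, -0.07, 1.1],
  [-0.5, -0.09, 1.1],
  [-0.6, -0.11, 1.1],
  [-0.7, -0.13, 1.1],
  [-0.8, -0.15, 1.0],
  [-0.9, -0.16, 1.0],
  [0, 0, 0],
], grip=[1, 1, 1, 1, 1, 1, 1, 1, 1, 1], spin=[0, 0, 0, 0, 0, 0, 0, 0, 0, 0])

```text
t: 26.75
position: [576.6, 6.8, 113.1]
ee_rot: [98.7, 89.9, 18.8]
ft_force: [-0.0, -0.1, -0.4]
width: 0.14
```

```bash
python3 - <<'E'
from h import *
st(); lean(); c=cam('side')
cv2.imwrite('pics/s6.png',cv2.resize(c['pixels'][110:290,190:400,::-1],None,fx=3,fy=3,interpolation=cv2.INTER_CUBIC))
E
```

```text
t 26.75 tcp [576.6   6.8 113.1] toolx [ 0.002  0.001 -1.   ] jaw yaw 10.1 w 0.14 F [-0.  -0.1 -0.4] q [-25.  29.  27. 106. -17.  49.  20.]
z 25 n 79 fwd-from-tcp [-124.4  179. ]
z 40 n 241 fwd-from-tcp [-125.1  181.7]
z 55 n 252 fwd-from-tcp [-113.4  -59.1]
z 70 n 234 fwd-from-tcp [-95.1 -45.6]
z 85 n 214 fwd-from-tcp [-76.9 -37.2]
z 100 n 240 fwd-from-tcp [-58.3 -22.4]
z 115 n 59 fwd-from-tcp [-23.5  -4.4]
```

View pics/s6.png

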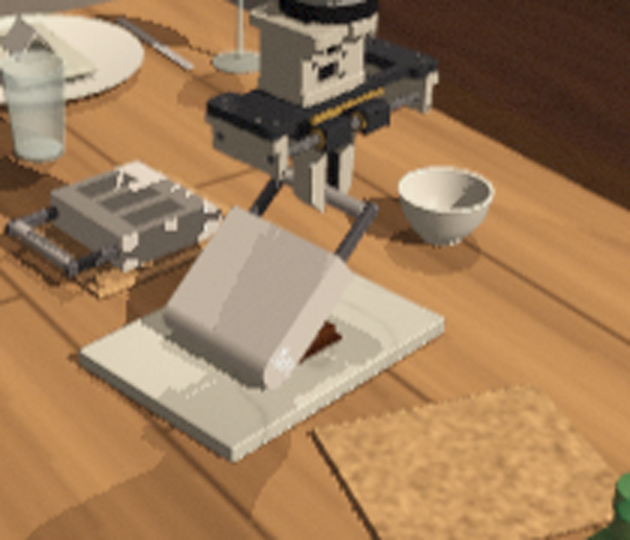

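A chocolate is visible on the board under the tilted mould (crop px 320,340). Rolling further back.

Call:
jog_arm([
  [-1.0, -0.18, 0.87],
  [-1.0, -0.18, 0.87],
  [-1.13, -0.21, 0.7],
  [-1.13, -0.21, 0.7],
  [-1.25, -0.23, 0.52],
  [-1.25, -0.23, 0.5],
  [-0.5, -0.09, 0.1],
  [0, 0, 0],
], grip=[1, 1, 1, 1, 1, 1, 1, 1], spin=[0, 0, 0, 0, 0, 0, 0, 0])

```text
t: 27.65
position: [504.4, -5.9, 155.6]
ee_rot: [107.8, 89.8, 28.0]
ft_force: [2.8, 2.5, 10.2]
width: 0.137
```

```bash
python3 - <<'E'
from h import *
st(); lean()
for n in('side','top'):
    c=cam(n,n+'7.png'); P=cloud(c); hsv=cv2.cvtColor(c['pixels'],cv2.COLOR_RGB2HSV)
    q=(P[...,0]>400)&(P[...,0]<640)&(abs(P[...,1])<85)&(P[...,2]>8)&(P[...,2]<60)&(hsv[...,1]>90)&(hsv[...,2]<120)
    k,lab,stt,cen=cv2.connectedComponentsWithStats(q.astype(np.uint8))
    for i in range(1,k):
        if stt[i,4]>8: print(n,stt[i,4],cen[i].round(0),np.nanmedian(P[lab==i],0).round(0),np.nanpercentile(P[lab==i][:,2],[3,97]).round(0))
E
```

```text
t 27.65 tcp [504.4  -5.9 155.6] toolx [ 0.003  0.002 -1.   ] jaw yaw 10.2 w 0.137 F [ 2.8  2.5 10.2] q [-28.  19.  29. 114. -12.  50.  18.]
z 25 n 85 fwd-from-tcp [-60.8  41.1]
z 40 n 142 fwd-from-tcp [-61.3 -32.3]
z 55 n 153 fwd-from-tcp [-56.8 -27.4]
z 70 n 154 fwd-from-tcp [-51.5 -19.4]
z 85 n 148 fwd-from-tcp [-47.  -22.5]
z 100 n 155 fwd-from-tcp [-41.9  -9.9]
z 115 n 186 fwd-from-tcp [-36.9   3. ]
side 155 [294. 222.] [535. -48.  27.] [16. 32.]
```

Call:
jog_arm([
  [-1.2, -0.22, 0.4],
  [-1.3, -0.24, 0.3],
  [-1.3, -0.24, 0.4],
  [-1, -0.18, 0.6],
  [-0.5, -0.1, 1],
  [0, 0, 1],
  [0, 0, 1],
  [0, 0, 1],
  [0, 0, 1],
  [0, 0, 0.5],
  [0, 0, 0],
  [0, 0, 0],
], grip=[1, 1, 1, 1, 1, 1, 1, 1, 1, 1, 1, 1], spin=[0, 0, 0, 0, 0, 0, 0, 0, 0, 0, 0, 0])

```text
t: 29.0
position: [451.3, -15.9, 225.8]
ee_rot: [-92.2, 90.0, -172.1]
ft_force: [-0.0, -0.4, -3.9]
width: 0.14
```

```bash
python3 - <<'E'
from h import *
st()
for n in('side','top'):
    c=cam(n); P=cloud(c); hsv=cv2.cvtColor(c['pixels'],cv2.COLOR_RGB2HSV)
    q=(P[...,0]>400)&(P[...,0]<640)&(abs(P[...,1])<85)&(P[...,2]>8)&(P[...,2]<60)&(hsv[...,1]>90)&(hsv[...,2]<120)
    k,lab,stt,cen=cv2.connectedComponentsWithStats(q.astype(np.uint8))
    for i in range(1,k):
        if stt[i,4]>8: print(n,stt[i,4],cen[i].round(0),np.nanmedian(P[lab==i],0).round(0),np.nanpercentile(P[lab==i][:,2],[3,97]).round(0))
    I=c['pixels'][110:290,190:400] if n=='side' else c['pixels'][140:280,210:400]
    cv2.imwrite(f'pics/{n}8.png',cv2.resize(I[...,::-1],None,fx=3,fy=3,interpolation=cv2.INTER_CUBIC))
E
```

```text
t 29.0 tcp [451.3 -15.9 225.8] toolx [-0. -0. -1.] jaw yaw 10.2 w 0.14 F [-0.  -0.4 -3.9] q [-32.   9.  31. 115.  -5.  58.  12.]
side 310 [288. 221.] [528. -38.  25.] [16. 32.]
side 20 [265. 216.] [500.  26.  19.] [15. 21.]
```

View pics/side8.png

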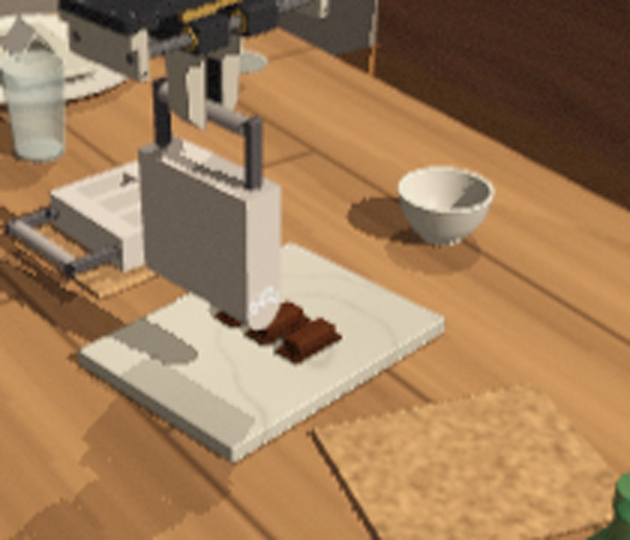

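All three chocolates lie on the board (crop px 310,340; 280,322; 228,318). Carrying the mould back to the mat.

Call:
jog_arm([
  [0.42, -0.56, 0],
  [0.84, -1.12, 0],
  [1.26, -1.68, 0],
  [1.68, -2.24, 0],
  [1.68, -2.24, 0],
  [1.68, -2.24, 0],
  [1.68, -2.24, 0],
  [1.68, -2.24, 0],
  [1.68, -2.24, 0],
  [1.68, -2.24, 0],
  [1.26, -1.68, 0],
  [0.84, -1.12, 0],
], grip=[1, 1, 1, 1, 1, 1, 1, 1, 1, 1, 1, 1], spin=[-0.6, -1.25, -1.9, -2.5, -2.5, -2.5, -2.5, -2.5, -2.5, -2.5, -1.9, -1.25])

```text
t: 30.3
position: [615.9, -237.6, 225.3]
ee_rot: [-3.1, 89.9, -107.5]
ft_force: [-0.1, -0.7, -4.0]
width: 0.136
```

Call:
jog_arm([
  [0.42, -0.56, 0],
  [0, 0, -0.5],
  [0, 0, -0.8],
  [0, 0, -1],
  [0, 0, -1.2],
  [0, 0, -1],
  [0, 0, -0.8],
  [0, 0, -0.5],
  [0, 0, 0],
  [0, 0, 0],
  [0, 0, 0],
  [0, 0, 0],
], grip=[1, 1, 1, 1, 1, 1, 1, 1, 1, 1, 1, 1], spin=[-0.6, 0, 0, 0, 0, 0, 0, 0, 0, 0, 0, 0])

```text
t: 31.5
position: [619.6, -240.1, 168.5]
ee_rot: [90.3, 90.0, -14.5]
ft_force: [-0.2, -0.3, -2.7]
width: 0.137
```

```bash
python3 - <<'E'
from h import *
st()
for n in('side','top'):
    c=cam(n); P=cloud(c); hsv=cv2.cvtColor(c['pixels'],cv2.COLOR_RGB2HSV)
    q=(P[...,0]>400)&(P[...,0]<640)&(abs(P[...,1])<85)&(P[...,2]>18)&(P[...,2]<60)&(hsv[...,1]>90)&(hsv[...,2]<140)
    k,lab,stt,cen=cv2.connectedComponentsWithStats(q.astype(np.uint8))
    for i in range(1,k):
        if stt[i,4]>8: print(n,stt[i,4],cen[i].round(0),rect(P[lab==i]),np.nanpercentile(P[lab==i][:,2],[3,97]).round(0))
E
```

```text
t 31.5 tcp [ 619.6 -240.1  168.5] toolx [ 0.001 -0.    -1.   ] jaw yaw -14.8 w 0.137 F [-0.2 -0.3 -2.7] q [ -6.  35.  37.  90. -23.  63.  21.]
side 456 [282. 217.] [526.9  -7.9  54.4  95.6   7.1] [18. 32.]
```

Call:
jog_arm([
  [0, 0, -0.6],
  [0, 0, -0.6],
  [0, 0, -0.4],
  [0, 0, -0.1],
  [-0.6, 0.16, 0],
  [-0.68, 0.18, 0],
  [-0.68, 0.18, -0.1],
  [-0.68, 0.18, -0.1],
  [-0.68, 0.18, -0.1],
  [-0.68, 0.18, -0.15],
  [0, 0, 0],
], grip=[1, 1, 1, 1, 1, 1, 1, 1, 1, 1, 1], spin=[0, 0, 0, 0, 0, 0, 0, 0, 0, 0, 0])

```text
t: 32.7
position: [579.4, -229.1, 147.8]
ee_rot: [132.0, 89.9, 27.2]
ft_force: [-2.3, 2.4, 12.1]
width: 0.138
```

```bash
python3 -c "
from h import *; lean(-14.8,20,120); st()"
```

```text
z 20 n 43 fwd-from-tcp [22.7 49.8]
z 35 n 92 fwd-from-tcp [18.4 52. ]
z 50 n 93 fwd-from-tcp [13.9 47.5]
z 65 n 107 fwd-from-tcp [ 9.5 44.9]
z 80 n 97 fwd-from-tcp [ 4.9 39.3]
z 95 n 104 fwd-from-tcp [ 0.2 34.9]
z 110 n 298 fwd-from-tcp [-3.2 22.8]
t 32.75 tcp [ 579.8 -229.2  148. ] toolx [ 0.002  0.001 -1.   ] jaw yaw -14.8 w 0.136 F [-3.5  2.3 13. ] q [ -8.  32.  37.  98. -22.  57.  22.]
```

Leaning 17° the right way; continuing the lay-down arc.

Call:
jog_arm([
  [-0.75, 0.2, -0.2],
  [-1.22, 0.33, -0.5],
  [-1.22, 0.33, -0.54],
  [-1.11, 0.3, -0.7],
  [-1.11, 0.3, -0.7],
  [-0.98, 0.26, -0.87],
  [-0.98, 0.26, -0.87],
  [-0.82, 0.22, -1.0],
  [-0.82, 0.22, -1.0],
  [-0.65, 0.17, -1.1],
  [-0.65, 0.17, -1.1],
  [-0.3, 0.08, -0.8],
], grip=[1, 1, 1, 1, 1, 1, 1, 1, 1, 1, 1, 1], spin=[0, 0, 0, 0, 0, 0, 0, 0, 0, 0, 0, 0])

```text
t: 33.95
position: [472.5, -200.8, 52.1]
ee_rot: [-91.9, 90.0, 163.3]
ft_force: [-1.8, 1.2, -0.0]
width: 0.131
```

Call:
jog_arm([
  [-0.3, 0.08, -0.8],
  [-0.25, 0.07, -0.8],
  [-0.2, 0.05, -0.7],
  [-0.15, 0.04, -0.6],
  [-0.1, 0.03, -0.5],
  [-0.1, 0.03, -0.4],
  [0, 0, 0],
], grip=[1, 1, 1, 1, 1, 1, 1], spin=[0, 0, 0, 0, 0, 0, 0])

```text
t: 34.65
position: [462.7, -198.1, 14.5]
ee_rot: [70.2, 90.0, -34.6]
ft_force: [1.7, 0.2, -0.6]
width: 0.139
```

```bash
python3 -c "
from h import *; st()"
```

```text
t 34.65 tcp [ 462.7 -198.1   14.5] toolx [ 0.001 -0.    -1.   ] jaw yaw -14.8 w 0.139 F [ 1.7  0.2 -0.6] q [ -4.  33.  29. 121. -30.  33.  32.]
```

Down 2.5 mm more, release, rise clear and retreat.

Call:
jog_arm([
  [0, 0, -0.15],
  [0, 0, -0.1],
  [0, 0, 0],
  [0, 0, 0],
  [0, 0, 0],
  [0, 0, 0],
  [0, 0, 0.5],
  [0, 0, 1.5],
  [0, 0, 3],
  [0, 0, 4],
  [0, 0, 4],
  [0, 0, 4],
], grip=[1, 1, 1, 0.6, 0.6, 0.6, 0.6, 0.6, 0.6, 0.6, 0.6, 0.6], spin=[0, 0, 0, 0, 0, 0, 0, 0, 0, 0, 0, 0])

```text
t: 35.85
position: [461.8, -198.0, 184.0]
ee_rot: [-57.3, 90.0, -162.2]
ft_force: [1.9, 1.0, -0.3]
width: 0.398
```

Call:
jog_arm([
  [0, 0, 4],
  [-1, -2, 2],
  [-1, -2, 0],
  [-1, -2, 0],
  [0, -2, 0],
  [0, 0, 0],
  [0, 0, 0],
  [0, 0, 0],
], grip=[0.6, 0.6, 0.6, 0.6, 0.6, 0.6, 0.6, 0.6], spin=[0, 0, 0, 0, 0, 0, 0, 0])

```text
t: 36.65
position: [432.4, -277.0, 242.1]
ee_rot: [-137.1, 90.0, 118.1]
ft_force: [0.2, 0.4, -0.2]
width: 0.402
```

```bash
python3 - <<'E'
from h import *
st()
for n in('top','side'):
    c=cam(n,n+'9.png'); P=cloud(c); hsv=cv2.cvtColor(c['pixels'],cv2.COLOR_RGB2HSV)
    for l in('mould_centre','mould_grip','choc1_centre','choc2_centre','choc3_centre'):
        for o in spotter.place_of(l,n)[:3]: print(n,l,round(o['confidence'],2),np.round(o['point']),w(c,*o['point'],z=23).round(0))
    q=(P[...,0]>400)&(P[...,0]<640)&(abs(P[...,1])<85)&(P[...,2]>20)&(P[...,2]<60)&(hsv[...,1]>90)&(hsv[...,2]<140)
    k,lab,stt,cen=cv2.connectedComponentsWithStats(q.astype(np.uint8))
    for i in range(1,k):
        if stt[i,4]>8: print(n,stt[i,4],cen[i].round(0),rect(P[lab==i]),np.nanpercentile(P[lab==i][:,2],[3,97]).round(0))
    m=(abs(P[...,0]-549)<70)&(abs(P[...,1]+221)<70)&(P[...,2]>30); print(n,'mould top',m.sum(),np.nanpercentile(P[m][:,2],[10,50,90]).round(1))
I=cv2.imread('pics/side9.png')[150:300,200:420]
J=cv2.imread('pics/top9.png')[140:270,230:430]
I=cv2.resize(I,(660,450),interpolation=cv2.INTER_CUBIC); J=cv2.resize(J,(660,429),interpolation=cv2.INTER_CUBIC)
cv2.imwrite('pics/fin.png',cv2.resize(np.vstack([I,J]),(450,599)))
E
```

```text
t 36.65 tcp [ 432.4 -277.   242.1] toolx [-0.     0.001 -1.   ] jaw yaw -14.8 w 0.402 F [ 0.2  0.4 -0.2] q [ -9.  16.  45. 107. -13.  62.  27.]
top mould_centre 0.7 [204. 377.] [ 549. -220.   23.]
top mould_centre 0.58 [201. 302.] [538. -39.  23.]
top mould_centre 0.42 [187. 109.] [526. 431.  23.]
top mould_grip 0.51 [237. 363.] [ 466. -192.   23.]
top choc1_centre 0.5 [204. 304.] [532. -44.  23.]
top choc2_centre 0.6 [203. 287.] [530.  -2.  23.]
top choc3_centre 0.64 [203. 301.] [534. -38.  23.]
top choc3_centre 0.57 [206. 273.] [520.  30.  23.]
top 150 [287. 204.] [527.9  -4.1  45.2  20.4  11.8] [23. 34.]
top 149 [302. 203.] [532.4 -39.1  45.5  19.5   9.9] [24. 34.]
top 153 [272. 205.] [519.   32.   48.2  19.3   5.9] [21. 34.]
top mould top 2142 [ 35.8  40.2 351. ]
side mould_centre 0.82 [260. 348.] [ 547. -225.   23.]
side mould_centre 0.58 [228. 277.] [490. -39.  23.]
side mould_grip 0.65 [269. 311.] [ 464. -203.   23.]
side mould_grip 0.16 [161. 204.] [508. 381.  23.]
side choc1_centre 0.69 [223. 291.] [531. -40.  23.]
side choc2_centre 0.54 [218. 282.] [523. -12.  23.]
side choc2_centre 0.48 [259. 350.] [ 553. -224.   23.]
side choc3_centre 0.48 [210. 271.] [522.  33.  23.]
side 117 [272. 211.] [520.6  27.4  44.   21.6  11.7] [21. 32.]
side 255 [287. 219.] [531.2 -24.8  46.9  60.3  12.5] [21. 32.]
side mould top 1830 [ 33.2  39.6 344.8]
```

View pics/fin.png

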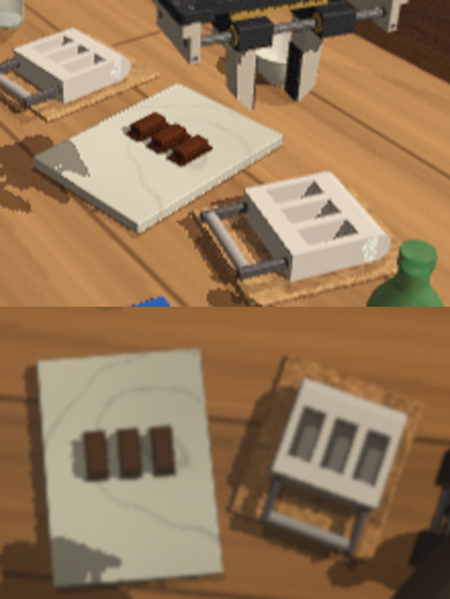

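The chocolates stand base-down in a row on the board (lower half px 95–165, 453). The mould lies flat and empty on its mat (px 340,445), and the gripper is clear of everything. Handing in.

```bash
python3 -c "
from h import *; print(arm.finish_job()); st()"
```

```text
the job is handed in; nothing more can be done
None
the job is handed in; nothing more can be done
```

I handed the job in at about 37 s of the 72 s allowed. The last pictures show everything where it should be, but `finish_job` gives no verdict.

**What I did:** I gripped the filled mould by its bar and carried it to the marble board. There I rolled it over on its nose and laid it face-down. I rapped it three times by dropping the bar end from about 36 mm, then rolled it off and laid it mouth-up on its own mat.

**Last checks:**
- **Chocolates:** all three lie in a row near the board centre, at about (532,-39), (528,-4) and (519,32) mm. Their tops are about 16 mm above the board, which fits base-down.
- **Mould:** its centre is at about (548,-222) mm, against the mat centre at (549,-221), and it lies flat. Its pockets are empty.
- **Other objects:** the arm was clear of everything, and in the pictures the empty mould and the tableware look undisturbed. I did not re-measure their positions.

**What did not go cleanly or could not be checked:**
- The first touch on the board slid without tipping, so I lifted, moved back and touched again. That second touch gave a brief vertical force of about 54 N, under the 120 N wrist limit.
- I could not see when each chocolate came loose, so the third rap was a precaution. The face-down steps (stuck when laid, loose after rapping) were not observed directly.

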